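Feed the blank through the planer guard with the push stick

TASK

The wooden blank lies in the channel of the small bench planer (switched off), in front of its low guard. Pick up the plywood push stick by its handle, set it in the channel behind the blank and push the blank right through under the guard until it is wholly out on the far side; never touch the blank with the gripper. Then draw the stick back out of the guard and leave it resting upright in the channel, with its tip just clear on the infeed side, and leave the other things on the bench where they are.

Things in the scene. Friction and masses are not known exactly. Their poses are not given: they have to be found in the camera images.
- planer: Bench planer fixed to the bench: aluminium table 100 mm wide (x), 560 mm long (y), grey guard across it. Origin on the bench under the guard's middle; z up; feed is along its -y. Table top 12 mm over the bench, from y = +340 (infeed end) to -220 mm. Two fences, tops 32 mm over the bench, leave a channel 72 mm wide centred on x = 0. Guard from y = +40 to -40 mm, top 112 mm over the bench.
- guard_in (a point): Middle of the guard's opening on the infeed side, on the table top (planer x = 0, y = +40 mm). The opening is 72 mm wide and 44 mm high. Axes as the planer's. A tall fixed cardboard carton stands on the bench close behind the planer, on its far (+x) side: do not swing the gripper over there.
- guard_out (a point): Middle of the guard's opening on the outfeed side, on the table top (planer y = -40 mm). A stop 16 mm high closes the channel at planer y = -210 mm. A 120 mm long blank is wholly out of the guard when its centre is beyond y = -100 mm and meets the stop at y = -150 mm.
- blank_center (a point): Centre (half-way up) of the blank, a plain pine block 60 mm wide (x), 120 mm long (y), 34 mm high, lying loose in the infeed channel before the guard, its length along the channel to within about 3 degrees. About 0.11 kg; slides easily.
- stick_handle (a point): Grasp point of the push stick: middle of its upright handle plate (22 mm thick in x, 100 mm long in y, top 26 mm above this point). This point is 52 mm over the stick's underside. Below is a flat sole 44 mm wide, 18 mm thick, reaching 210 mm ahead (-y, the tip) and 70 mm behind. A small foot, 34 mm high from the underside, reaches 71 mm ahead of this point.
- stick_tip (a point): Middle of the square front end of the push stick's sole, 9 mm above its underside, 210 mm ahead (-y) of the handle point. Axes as the stick's.
- spare_center (a point): Centre of a bystander: a second pine block of the same size, lying on the open bench at the left. Leave it.
- screwdriver: A bystander: a screwdriver 222 mm long lying on the bench between the robot and the planer. Origin at its middle, on the bench. Leave it.
- blank: The same blank; origin at the centre of its underside.
- push_stick: The plywood push stick, about 0.2 kg; origin on its underside, straight below the handle point; z up, tip at -y. It starts standing on its sole on the open bench between the robot and the planer, its tip towards the planer's -y within about 10 degrees. The sole passes under the guard, the handle does not.

How it is judged (in metres and radians):
On the way, in this order (a step that is already met when the one before it is completed fails the run):
1. the push stick's tip is down in the channel behind the blank, which is still short of the guard's far side (x of stick_tip in the frame of planer between -0.03 and 0.03 m and z of stick_tip in the frame of planer between 0.01 and 0.042 m and y of stick_tip in the frame of blank_center between 0.05 and 0.16 m and y of blank_center in the frame of planer above 0 m), for 0.2 s.
2. the blank is wholly out on the far side of the guard (y of blank_center in the frame of planer below -0.1 m and x of blank_center in the frame of planer between -0.03 and 0.03 m and z of blank_center in the frame of planer between 0.02 and 0.038 m), for 0.1 s.
At the end, for the whole second after the job is handed in: The blank lies flat in the outfeed channel, wholly past the guard (centre beyond planer y = -100 mm), at rest; the push stick rests upright (within 7 degrees) on the table in the infeed channel, its tip out of the guard by 0 to 160 mm (all of step 2 and linear speed of each of blank, push_stick below 0.02 m/s and y of stick_tip in the frame of planer between 0.04 and 0.2 m and x of stick_tip in the frame of planer between -0.035 and 0.035 m and z of stick_tip in the frame of planer between 0.012 and 0.032 m and angle between stick_tip's own z axis and vertical below 0.12 rad); the robot touches nothing.
It fails at once if the gripper or arm touches the blank (contact force between any of the fingers, the arm and blank above 0.5 N).
It fails at once if the spare block or the screwdriver is moved by more than 30 mm (distance of any of spare_center, screwdriver from where it was at the start of the episode above 0.03 m).
It also fails if it takes over 51 s, if anything falls off the work surface, if the arm or the gripper's body presses on something with over 40 N, if the wrist force passes 120 N, or if a joint passes its speed limit or range.

ROBOT

A 6-joint arm with a two-finger parallel gripper is mounted at the origin on a cart in front of the work surface, level with it; the furniture and walls round the work are solid. World frame = base frame: x ahead of the robot, y to its left, z up, the work surface at z = 0. Lengths are in mm, angles in rad, forces in N, time in s.
With the tool pointing down it reaches from about 350 to 875 mm from the base axis. Payload 4.2 kg.
Tool frame: the origin (TCP) lies at the very end of the fingers, on their centre line; the grasp point (between the pads) lies 19 mm behind it; z points along the fingers, y is the line along which they close (so a half turn about z gives the same grasp; the last joint's range is limited). The gripper opens to 85 mm and grips with 20 to 120 N. Pads are 22 mm wide; open, the fingers measure 114 mm over their backs; the gripper's body (76 mm by 85 mm) begins 54 mm behind the grasp point. The pads swing forward as they close: fully open they stand 13 mm farther back than shut.
Start: joints at [-1.084, 0.385, 0.008, 0, -1.194, -0.259], TCP at [141.164, -608.828, 231.312] pointing down, gripper open.
Joint ranges: [-3.14, 3.14], [-1.21, 2.06], [-1.07, 1.41], [-3.16, 2.05], [-2.99, -0.16], [-3.1, 3.1]. Speed limits (rad/s): [2.79, 2.79, 3.14, 3.14, 3.14, 3.14].

INTERFACE

Orientations are given as a unit quaternion [x, y, z, w].
In Python, from bench import arm gives the robot as it stands. The module is installed in compiled form; this text tells all that it offers.
- The arm moves only by the tool drive_tool, never from a script. Its argument "targets" is a list of rows, each a list of 5 numbers: the closure, from -1 (fully open) to 1 (shut), then the shift along the tool's x, y, z in mm, then the turn about the tool's z in degrees. In form: [[grip, tx, ty, tz, roll], ...]. A call has 1 to 12 rows; each row is the pose to reach, as a shift and turn from the pose commanded when the call began, along the tool's axes at that moment; what a row does not reach only later rows make up. A row lasts 1/10 s, in which the tool goes at most 50 mm and 8.59 degrees, less where a joint would pass 70% of its speed; a pose out of reach is approached as far as the arm can. A call with a gripper value outside its range is refused whole. The fingers move at their own pace and stop on an object; the grip force is fixed at half the most. Time passes only in rows, so rows that repeat a pose let the fingers close. It gives the time, the measured TCP pose, the force, the opening and the grip force at its end, in the units of the state.
- arm.read_state(): the state, without advancing time (a new reading comes with each control period).
- arm.get_image(name): name is "side" or "top" or "wrist"; returns the picture (400x640x3 uint8, blue, green, red); there is no depth.
- arm.camera_params(name): a dict with "fov_y" (degrees; the focal length in pixels is half the picture's height over the tangent of half this angle, whatever the lens; pixels are square), "cx", "cy" (the principal point, pixels), "rvec" (rotation vector, rad) and "tvec" (3), from world to camera coordinates, as OpenCV has them; the wrist camera has in their place "tool_from_camera" (4x4, takes a point from camera to tool coordinates, whose origin is the TCP and whose axes are the flange's). Camera axes: x right, y down, z forward; pixel columns grow to the right and rows downward; lengths in mm; the calibration is good to about 2 mm. A picture is of the moment at which its call begins: read the wrist's pose just before it. camera_params takes no time and is no camera call.
- arm.job_done(): hands the job in; it is judged then, once.
The state is a dict: "clock": time; "joints": joint angles; "joint_vel": joint speeds; "joint_efforts": joint torques, N m; "position": TCP position; "ee_rot": TCP orientation; "contact_force": force on the tool from outside, world axes, zero at the start; "wrist_torque": the same for the moment, N m; "gripper_width": finger opening in mm; "grasp_force": force on a finger pad.
Only numpy, scipy, OpenCV 4.12 (cv2) and the standard library are available. Lean on these libraries where they do the work, as an engineer would, in place of code of your own. Each camera call takes 0.05 s, during which the arm holds its last target. There are 200 camera calls.

## Working session

There is one attempt and no reset: what is moved stays moved. The work goes in short steps, Python scripts to look and compute and a tool call to move; the robot and the scene stay as the last step left them, time stands still between calls to the robot, and variables do not carry over. Pictures are saved under pics/ and viewed, at most 10 in all, crops included, and the job is handed in when it is done.

Besides the shell and the picture viewer there is one more tool, called after "Emit:" by a JSON object that holds its "op" and its "data", one argument or row to a line. drive_tool: Moves the arm, as the interface text tells. Its arguments: {"type":"object","properties":{"targets":{"type":"array","items":{"type":"array","items":{"type":"number"}}}},"required":["targets"]}

```bash
mkdir -p pics; python3 - <<'E'
from bench import arm
import cv2,numpy as np
np.set_printoptions(precision=4,suppress=True)
for n in ("side","top"):
    cv2.imwrite(f"pics/{n}0.png",arm.get_image(n))
for n in ("side","top","wrist"): print(n,arm.camera_params(n))
s=arm.read_state()
print(s['clock'],s['position'],s['ee_rot'],s['gripper_width'])
E
```

```text
side {'fov_y': 54.37119086615816, 'cx': 315.56096472590565, 'cy': 210.55004069764257, 'rvec': array([ 2.2927, -0.0375,  0.0144]), 'tvec': array([-458.6213,   70.142 , 1661.3676])}
top {'fov_y': 49.84074978584793, 'cx': 321.59801248926186, 'cy': 198.54310614695558, 'rvec': array([ 2.1567, -2.1174,  0.168 ]), 'tvec': array([  17.4205,  475.2784, 1448.281 ])}
wrist {'fov_y': 70.14300921758324, 'cx': 320.69162256661616, 'cy': 204.36197565381144, 'tool_from_camera': array([[  -0.0022,   -0.96  ,   -0.2799,   72.0982],
       [   1.    ,   -0.002 ,   -0.001 ,   -0.3053],
       [   0.0004,   -0.2799,    0.96  , -144.0581],
       [   0.    ,    0.    ,    0.    ,    1.    ]])}
0.1 [ 141.0432 -608.3439  230.3508] [-0.1136  0.9935  0.0009 -0.0002] 85.15536140075538
```

View pics/top0.png

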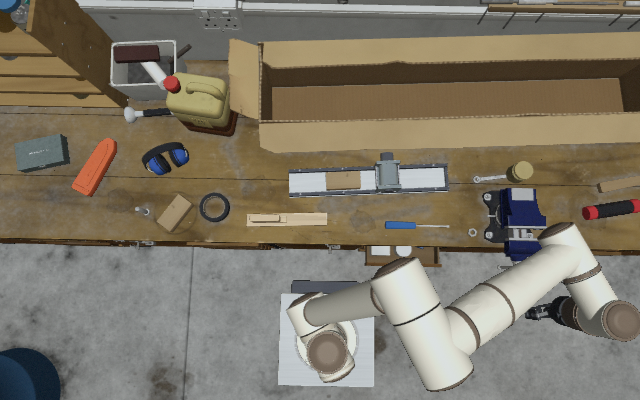

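View pics/side0.png

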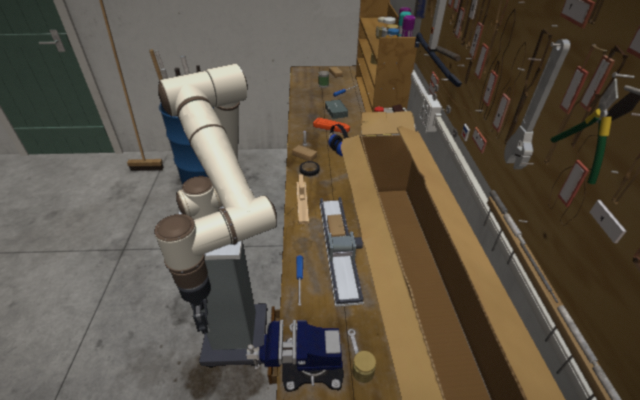

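The top view shows the planer at about (289–448, 163–195) with its guard at (388,170) and the blank at (343,180). The stick is at (247–327, 213–227) with its tip to the right. The screwdriver is at (385–448, 225), the spare at (174,212), and the carton lies behind the planer. In the side view the arm is clear of everything.

```bash
cat > h.py <<'E'
from bench import arm
import cv2,numpy as np
from scipy.spatial.transform import Rotation as R
np.set_printoptions(precision=2,suppress=True)
def cam(n,s=None):
    p=arm.camera_params(n); f=200/np.tan(np.radians(p['fov_y']/2))
    K=np.array([[f,0,p['cx']],[0,f,p['cy']],[0,0,1]])
    if n=='wrist':
        T=np.eye(4);T[:3,:3]=R.from_quat(s['ee_rot']).as_matrix();T[:3,3]=s['position']
        M=T@p['tool_from_camera']; return K,M[:3,:3],M[:3,3]
    r=cv2.Rodrigues(np.array(p['rvec'],float))[0]; return K,r.T,-r.T@np.array(p['tvec'],float)
def ray(c,uv,z):
    K,A,o=c; uv=np.atleast_2d(np.array(uv,float))
    d=(A@np.linalg.inv(K)@np.c_[uv,np.ones(len(uv))].T).T
    return o+d*((z-o[2])/d[:,2])[:,None]
def proj(c,P):
    K,A,o=c; q=(K@A.T@(np.atleast_2d(P)-o).T).T; return q[:,:2]/q[:,2:]
E
python3 - <<'E'
from h import *
im=cv2.imread('pics/top0.png')
cv2.imwrite('pics/crop.png',cv2.resize(im[155:240,240:460],None,fx=3.6,fy=3.6,interpolation=cv2.INTER_CUBIC))
c=cam('top')
print(c[2])
print(ray(c,[(289,171),(289,195),(448,166),(448,190)],32))
print(ray(c,[(247,220),(327,220),(250,217),(283,217)],18))
E
```

```text
[ 238.84   20.07 1505.41]
[[ 571.47  142.17   32.  ]
 [ 486.23  139.56   32.  ]
 [ 599.57 -415.07   32.  ]
 [ 513.96 -412.66   32.  ]]
[[397.9  283.86  18.  ]
 [403.     6.09  18.  ]
 [408.56 273.91  18.  ]
 [410.67 159.19  18.  ]]
```

View pics/crop.png

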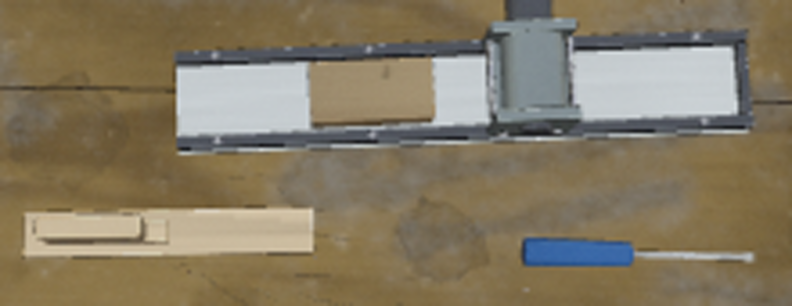

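The crop shows the white channel at crop x 176–739, the guard at x 488–578 and the blank at x 309–434. The sole is at (24–313, 210–256) and the handle plate at (38–142, 215–243). Next I'll get metric fits.

```bash
python3 - <<'E'
from h import *
im=cv2.imread('pics/top0.png'); c=cam('top')
hsv=cv2.cvtColor(im,cv2.COLOR_BGR2HSV)
off=np.array([240,155])
def rect(mask,z,name):
    n,l,st,_=cv2.connectedComponentsWithStats(mask)
    for i in range(1,n):
        if st[i,4]<60: continue
        ct=np.argwhere(l==i)[:,::-1].astype(np.float32)
        P=ray(c,ct,z)[:,:2].astype(np.float32); r=cv2.minAreaRect(P)
        print(name,st[i],'ctr',np.array(r[0]),'size',np.array(r[1]),'ang',r[2])
roi=np.zeros(im.shape[:2],np.uint8); roi[160:200,280:455]=1
rect(((hsv[...,1]<40)&(hsv[...,2]>175)).astype(np.uint8)*roi,12,'white')
rb=np.zeros_like(roi); rb[168:192,320:365]=1
rect(((hsv[...,1]>70)).astype(np.uint8)*rb,46,'blank')
rs=np.zeros_like(roi); rs[208:232,240:335]=1
rect((hsv[...,2]>185).astype(np.uint8)*rs,18,'stick')
print(hsv[215,310],hsv[205,310],hsv[180,340],hsv[180,300])
q=lambda a,z: ray(c,np.array(a)/3.6+off,z)
print('planer corners',q([(176,53),(178,153),(747,31),(749,131)],32))
print('sole',q([(24,212),(24,257),(313,209),(313,252)],18))
print('handle top',q([(38,216),(39,240),(140,216),(141,239)],78))
E
```

```text
white [398 168  47  20 836] ctr [ 560.42 -324.85] size [ 67.78 160.17] ang 3.8316633701324463
white [360 171  16  19 272] ctr [ 548.57 -134.52] size [64.96 53.23] ang 1.0433818101882935
white [289 173  37  20 681] ctr [536.91  79.06] size [ 67.31 128.89] ang 3.2838869094848633
blank [326 171  35  19 597] ctr [539.51 -46.6 ] size [ 63.17 115.65] ang 4.125304222106934
stick [247 213  80  13 863] ctr [403.95 147.05] size [ 41.9  274.96] ang 1.0520399808883667
[ 19  54 202] [ 20 120 136] [ 19  75 159] [ 99  12 208]
planer corners [[ 576.04  142.69   32.  ]
 [ 477.47  137.75   32.  ]
 [ 608.15 -413.56   32.  ]
 [ 509.06 -412.72   32.  ]]
sole [[419.24 286.    18.  ]
 [375.65 283.99  18.  ]
 [427.28   6.68  18.  ]
 [385.58   6.    18.  ]]
handle top [[408.46 262.11  78.  ]
 [386.14 260.19  78.  ]
 [410.2  167.52  78.  ]
 [388.8  165.86  78.  ]]
```

Emit:
{"op": "drive_tool", "data": {
  "targets": [
    [-1,-362,283,-20,-78.6],
    [-1,-362,283,-20,-78.6],
    [-1,-362,283,-20,-78.6],
    [-1,-362,283,-20,-78.6],
    [-1,-362,283,-20,-78.6],
    [-1,-362,283,-20,-78.6],
    [-1,-362,283,-20,-78.6],
    [-1,-362,283,-20,-78.6],
    [-1,-362,283,-20,-78.6],
    [-1,-362,283,-20,-78.6],
    [-1,-362,283,-20,-78.6],
    [-1,-362,283,-20,-78.6]
  ]
}}

```text
clock: 1.3
position: [429.2, -251.6, 250.9]
ee_rot: [0.717, -0.697, -0.001, 0.0]
contact_force: [0.3, -1.2, 0.0]
gripper_width: 85.5
grasp_force: 0.0
```

Emit:
{"op": "drive_tool", "data": {
  "targets": [
    [-1,-467,17,50,0],
    [-1,-467,17,50,0],
    [-1,-467,17,50,0],
    [-1,-467,17,50,0],
    [-1,-467,17,50,0],
    [-1,-467,17,50,0],
    [-1,-467,17,50,0],
    [-1,-467,17,50,0],
    [-1,-467,17,50,0],
    [-1,-467,17,50,0],
    [-1,-467,17,50,0],
    [-1,-467,17,50,0]
  ]
}}

```text
clock: 2.5
position: [399.5, 213.6, 201.0]
ee_rot: [0.717, -0.698, 0.0, 0.001]
contact_force: [-0.2, -1.2, 0.2]
gripper_width: 85.3
grasp_force: 0.0
```

```bash
python3 - <<'E'
from h import *
s=arm.read_state(); im=arm.get_image('wrist'); cv2.imwrite('pics/w1.png',im)
print(s['position'],R.from_quat(s['ee_rot']).as_matrix()); np.save('w1.npy',[*s['position'],*s['ee_rot']])
E
```

```text
[399.54 213.57 200.96] [[ 0.03 -1.   -0.  ]
 [-1.   -0.03 -0.  ]
 [ 0.    0.   -1.  ]]
```

View pics/w1.png

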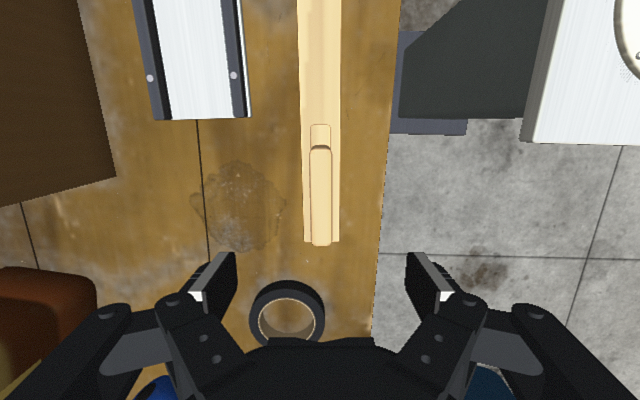

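The wrist view shows the handle plate's top at (310–332, 146–246), with the sole around it. The infeed end of the table runs from (155,120) to (252,118).

```bash
python3 - <<'E'
from h import *
w=np.load('w1.npy'); c=cam('wrist',dict(position=w[:3],ee_rot=w[3:]))
print('plate top',ray(c,[(311,148),(331,148),(312,246),(331,246)],78))
print('sole sides',ray(c,[(304,240),(340,240),(298,0),(341,0)],18))
print('table end fence top',ray(c,[(155,120),(251,117),(133,0),(239,0)],32))
print('channel',ray(c,[(168,119),(229,118),(154,0),(216,0)],12))
E
```

```text
plate top [[408.81 165.59  78.  ]
 [390.35 165.14  78.  ]
 [406.29 263.95  78.  ]
 [386.93 263.48  78.  ]]
sole sides [[417.58 283.48  18.  ]
 [372.93 282.4   18.  ]
 [425.66  27.01  18.  ]
 [383.12  25.94  18.  ]]
table end fence top [[574.85 144.65  32.  ]
 [473.69 139.13  32.  ]
 [580.7   35.86  32.  ]
 [480.44  33.34  32.  ]]
channel [[571.29 143.38  12.  ]
 [502.99 140.62  12.  ]
 [571.07  28.54  12.  ]
 [508.68  26.98  12.  ]]
```

Emit:
{"op": "drive_tool", "data": {
  "targets": [
    [-1,-1,1.5,50,0],
    [-1,-1,1.5,100,0],
    [-1,-1,1.5,140,0],
    [-1,-1,1.5,168,0],
    [-1,-1,1.5,168,0],
    [1,-1,1.5,168,0],
    [1,-1,1.5,168,0],
    [1,-1,1.5,168,0],
    [1,-1,1.5,168,0],
    [1,-1,1.5,168,0],
    [1,-1,1.5,168,0],
    [1,-1,1.5,168,0]
  ]
}}

```text
clock: 3.75
position: [398.5, 216.4, 34.5]
ee_rot: [0.717, -0.697, 0.0, -0.001]
contact_force: [-1.0, -1.9, 6.8]
gripper_width: 21.7
grasp_force: 61.5
```

Emit:
{"op": "drive_tool", "data": {
  "targets": [
    [1,0,0,-20,0],
    [1,0,0,-50,0],
    [1,0,0,-75,0],
    [1,-12,-30,-75,-1.7],
    [1,-24,-60,-75,-1.7],
    [1,-36,-90,-75,-1.7],
    [1,-47,-121,-75,-1.7],
    [1,-47,-121,-75,-1.7],
    [1,-47,-121,-75,-1.7],
    [1,-47,-121,-75,-1.7]
  ]
}}

```text
clock: 4.75
position: [516.2, 265.7, 107.7]
ee_rot: [0.727, -0.686, -0.0, 0.001]
contact_force: [0.4, -1.2, -2.3]
gripper_width: 21.6
grasp_force: 60.5
```

```bash
python3 - <<'E'
from h import *
s=arm.read_state(); im=arm.get_image('wrist'); t=arm.get_image('top')
cv2.imwrite('pics/w2.png',im);cv2.imwrite('pics/t2.png',t)
print(s['position'],s['ee_rot'],s['contact_force'],s['grasp_force']); np.save('w2.npy',[*s['position'],*s['ee_rot']])
cv2.imwrite('pics/v2.png',np.vstack([cv2.resize(t[150:240,230:460],(640,250),interpolation=cv2.INTER_CUBIC),im[:340]]))
E
```

```text
[516.22 265.65 107.7 ] [ 0.73 -0.69 -0.    0.  ] [ 0.45 -1.21 -2.3 ] 60.49165964126587
```

View pics/v2.png

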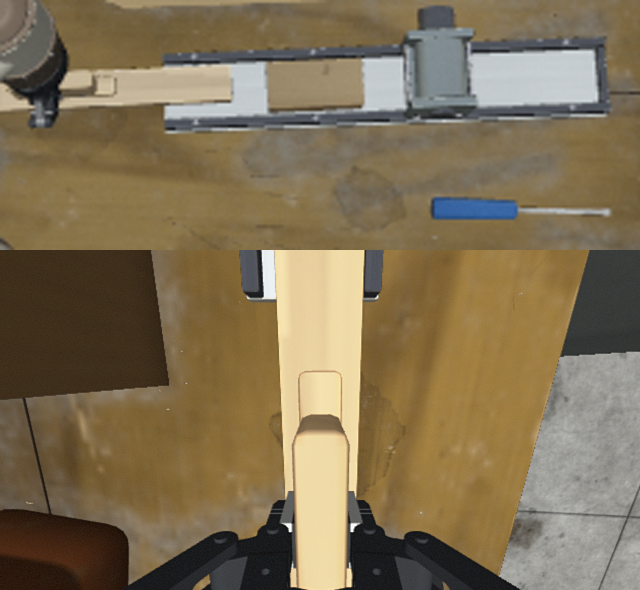

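The top part shows the tip at view (232,83), above the channel and about 35 px behind the blank at (267–363). The sole looks parallel to the channel. In the wrist part the fence outer edges are at columns 243 and 382, and the sole spans columns 277–363.

```bash
python3 - <<'E'
from h import *
w=np.load('w2.npy'); c=cam('wrist',dict(position=w[:3],ee_rot=w[3:])); t=cam('top')
zt=w[2]-34+18
print('wrist sole z',zt,ray(c,[(276,2),(363,2),(284,200),(358,200)],zt))
print('wrist fence',ray(c,[(241,2),(382,2),(244,46),(381,46)],32))
g=lambda a:np.array(a)*[230/640,90/250]+[230,150]
print('top tip',ray(t,g([(231,67),(231,99),(130,70),(130,101)]),zt))
print('top fences',ray(t,g([(165,56),(165,130),(605,39),(605,113)]),32))
print('blank',ray(t,g([(268,63),(268,111),(362,60),(362,106)]),46))
E
```

```text
wrist sole z 91.69745736069594 [[544.24 139.78  91.7 ]
 [502.09 137.38  91.7 ]
 [538.35 239.17  91.7 ]
 [495.3  236.78  91.7 ]]
wrist fence [[576.59 120.8   32.  ]
 [482.83 115.47  32.  ]
 [575.1  147.03  32.  ]
 [480.48 141.66  32.  ]]
top tip [[548.75  56.27  91.7 ]
 [509.39  55.42  91.7 ]
 [542.82 177.99  91.7 ]
 [504.73 176.66  91.7 ]]
top fences [[ 574.5   141.22   32.  ]
 [ 479.92  138.34   32.  ]
 [ 606.6  -413.24   32.  ]
 [ 511.52 -410.59   32.  ]]
blank [[ 564.71   11.45   46.  ]
 [ 503.83   10.44   46.  ]
 [ 570.67 -105.63   46.  ]
 [ 512.26 -105.88   46.  ]]
```

Emit:
{"op": "drive_tool", "data": {
  "targets": [
    [1,0,-4,0,0],
    [1,0,-4,20,0],
    [1,0,-4,40,0],
    [1,0,-4,52,0],
    [1,0,-4,59,0],
    [1,0,-4,59,0],
    [1,0,-4,59,0],
    [1,0,-4,59,0],
    [1,0,-4,59,0]
  ]
}}

```text
clock: 5.75
position: [521.9, 266.9, 50.1]
ee_rot: [0.728, -0.686, 0.0, -0.001]
contact_force: [0.0, -1.0, -1.4]
gripper_width: 21.3
grasp_force: 60.4
```

```bash
python3 - <<'E'
from h import *
s=arm.read_state(); im=arm.get_image('side'); t=arm.get_image('top')
print(s['position'],s['ee_rot'],s['contact_force'],s['wrist_torque'])
cv2.imwrite('pics/v3.png',np.vstack([cv2.resize(t[150:210,230:460],(690,180),interpolation=cv2.INTER_CUBIC),cv2.resize(im[180:310,260:420],(690,400),interpolation=cv2.INTER_CUBIC)]))
E
```

```text
[521.91 266.92  50.12] [ 0.73 -0.69  0.   -0.  ] [ 0.03 -0.98 -1.44] [ 0.1  -0.03 -0.01]
```

View pics/v3.png

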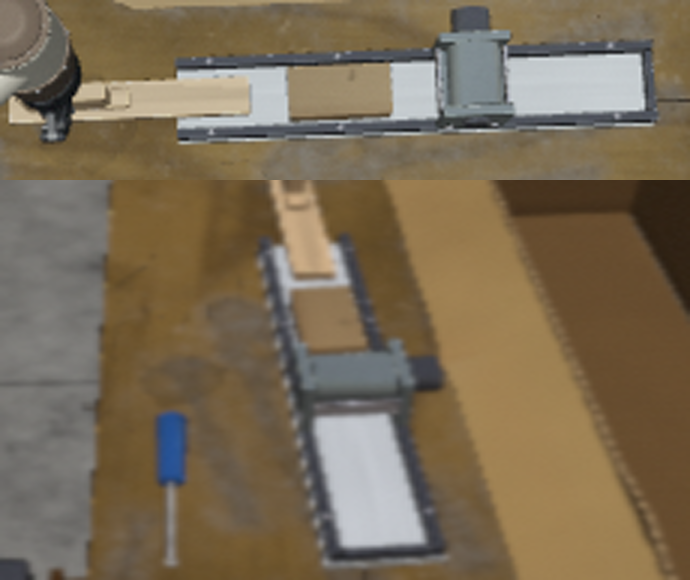

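Emit:
{"op": "drive_tool", "data": {
  "targets": [
    [1,10,0,0.5,0],
    [1,24,0,0.5,0],
    [1,38,0,0.5,0],
    [1,50,0,0.5,0],
    [1,62,0,0.5,0],
    [1,75,0,0.5,0],
    [1,90,0,0.5,0],
    [1,105,0,0.5,0],
    [1,120,0,0.5,0],
    [1,135,0,0.5,0],
    [1,148,0,0.5,0],
    [1,155,0,0.5,0]
  ]
}}

```text
clock: 7.05
position: [530.5, 110.4, 48.8]
ee_rot: [0.727, -0.687, -0.0, 0.0]
contact_force: [-1.9, 1.1, -1.1]
gripper_width: 21.4
grasp_force: 60.5
```

```bash
python3 - <<'E'
from h import *
s=arm.read_state(); im=arm.get_image('side'); t=arm.get_image('top')
print(s['position'],s['ee_rot'],s['contact_force'],s['wrist_torque'],s['joints'])
cv2.imwrite('pics/v4.png',np.vstack([cv2.resize(t[150:210,230:460],(690,180),interpolation=cv2.INTER_CUBIC),cv2.resize(im[180:310,260:420],(690,400),interpolation=cv2.INTER_CUBIC)]))
E
```

```text
[530.5  110.4   48.79] [ 0.73 -0.69 -0.    0.  ] [-1.95  1.05 -1.08] [ 0.34  0.   -0.01] [ 0.5   0.45 -0.42 -0.   -0.7  -0.45]
```

View pics/v4.png

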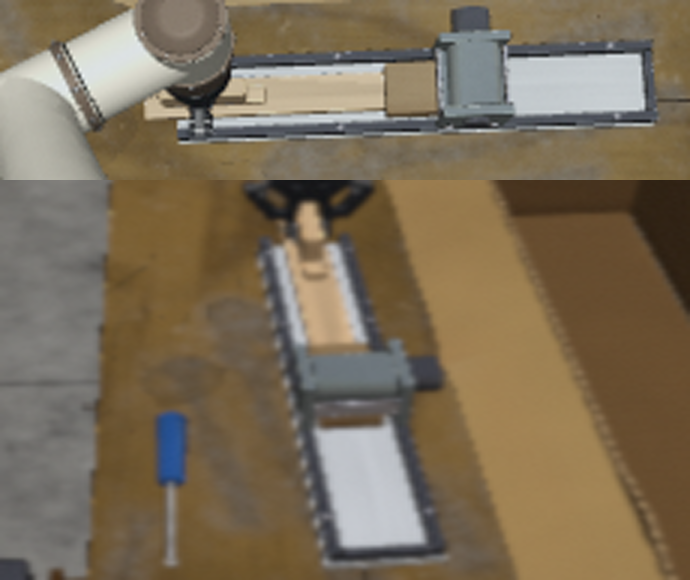

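The blank is nose-through: its front edge shows just past the guard in the side view and the sole lies straight behind it. I'll push on.

Emit:
{"op": "drive_tool", "data": {
  "targets": [
    [1,10,0,0,0],
    [1,25,0,0,0],
    [1,40,0,0,0],
    [1,55,0,0,0],
    [1,70,0,0,0],
    [1,85,0,0,0],
    [1,100,0,0,0],
    [1,115,0,0,0],
    [1,130,0,0,0],
    [1,142,0,0,0],
    [1,150,0,0,0],
    [1,156,0,0,0]
  ]
}}

```text
clock: 8.35
position: [539.7, -44.7, 48.8]
ee_rot: [0.727, -0.686, -0.0, 0.0]
contact_force: [-0.6, 0.3, -2.2]
gripper_width: 21.5
grasp_force: 60.5
```

Emit:
{"op": "drive_tool", "data": {
  "targets": [
    [1,4,0,0,0],
    [1,8,0,0,0],
    [1,10,0,0,0],
    [1,10,0,0,0]
  ]
}}

```text
clock: 8.75
position: [540.3, -54.0, 48.8]
ee_rot: [0.728, -0.686, 0.0, 0.0]
contact_force: [0.2, 0.2, -1.7]
gripper_width: 21.4
grasp_force: 60.5
```

```bash
python3 - <<'E'
from h import *
s=arm.read_state(); im=arm.get_image('side'); t=arm.get_image('top')
print(s['position'],s['ee_rot'],s['contact_force'],s['wrist_torque'])
cv2.imwrite('pics/v5.png',np.vstack([cv2.resize(t[150:210,230:460],(690,180),interpolation=cv2.INTER_CUBIC),cv2.resize(im[180:310,260:420],(690,400),interpolation=cv2.INTER_CUBIC)]))
E
```

```text
[540.25 -53.95  48.78] [ 0.73 -0.69  0.    0.  ] [ 0.16  0.18 -1.66] [0.1  0.07 0.02]
```

View pics/v5.png

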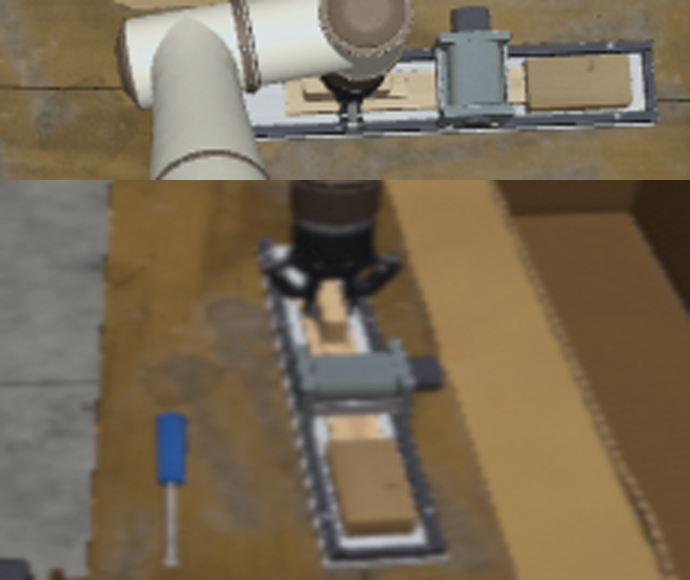

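The blank is wholly past the guard, at view (525–632), with a small gap to the stop at 645. The stick tip shows just beyond the guard. Next I'll draw the stick back.

Emit:
{"op": "drive_tool", "data": {
  "targets": [
    [1,-10,0,0,0],
    [1,-25,0,0,0],
    [1,-40,0,0,0],
    [1,-55,0,0,0],
    [1,-70,0,0,0],
    [1,-85,0,0,0],
    [1,-100,0,0,0],
    [1,-115,0,0,0],
    [1,-130,0,0,0],
    [1,-140,0,0,0],
    [1,-145,0,0,0],
    [1,-145,0,0,0]
  ]
}}

```text
clock: 10.05
position: [531.8, 91.5, 48.8]
ee_rot: [0.728, -0.686, 0.0, -0.0]
contact_force: [-0.4, -0.3, -3.1]
gripper_width: 21.1
grasp_force: 60.5
```

Emit:
{"op": "drive_tool", "data": {
  "targets": [
    [1,0,0,1,0],
    [1,0,0,1.5,0],
    [1,0,0,2,0],
    [1,0,0,2,0],
    [1,0,0,2,0]
  ]
}}

```text
clock: 10.55
position: [531.8, 90.6, 46.8]
ee_rot: [0.727, -0.686, -0.0, 0.0]
contact_force: [-0.1, 0.3, -2.3]
gripper_width: 21.3
grasp_force: 60.5
```

Still hanging free, so I'll lower it a little more to feel the table.

Emit:
{"op": "drive_tool", "data": {
  "targets": [
    [1,0,0,0.5,0],
    [1,0,0,0.5,0],
    [1,0,0,1,0],
    [1,0,0,1,0],
    [1,0,0,1,0]
  ]
}}

```text
clock: 11.05
position: [532.0, 90.7, 46.5]
ee_rot: [0.728, -0.686, 0.0, -0.0]
contact_force: [-1.4, -2.4, 5.4]
gripper_width: 21.2
grasp_force: 61.4
```

The stick is on the table, so I'll release it gently and rise.

Emit:
{"op": "drive_tool", "data": {
  "targets": [
    [0.4,0,0,0,0],
    [0.2,0,0,0,0],
    [0,0,0,0,0],
    [-0.2,0,0,0,0],
    [-0.2,0,0,0,0],
    [-0.2,0,0,0,0],
    [-0.2,0,0,-8,0],
    [-0.2,0,0,-25,0],
    [-0.2,0,0,-55,0],
    [-0.2,0,0,-95,0],
    [-0.2,0,0,-140,0],
    [-0.2,0,0,-140,0]
  ]
}}

```text
clock: 12.25
position: [535.8, 92.1, 193.5]
ee_rot: [0.728, -0.686, 0.004, -0.007]
contact_force: [-0.1, 0.2, -0.2]
gripper_width: 51.3
grasp_force: 0.0
```

```bash
python3 - <<'E'
from h import *
s=arm.read_state(); im=arm.get_image('side'); w=arm.get_image('wrist'); t=arm.get_image('top')
print(s['position'],s['gripper_width'],s['contact_force']); np.save('w6.npy',[*s['position'],*s['ee_rot']])
c=cam('top'); hsv=cv2.cvtColor(t,cv2.COLOR_BGR2HSV)
m=np.zeros(t.shape[:2],np.uint8); m[166:190,403:444]=1
m*=((hsv[...,1]>70)&(hsv[...,2]<190)).astype(np.uint8)
P=ray(c,np.argwhere(m)[:,::-1],46)[:,:2].astype(np.float32); print('blank',cv2.minAreaRect(P))
cv2.imwrite('pics/w6.png',w)
cv2.imwrite('pics/v6.png',np.vstack([cv2.resize(t[150:210,230:460],(690,180),interpolation=cv2.INTER_CUBIC),np.hstack([cv2.resize(im[200:310,300:400],(273,300)),cv2.resize(w,(417,300),interpolation=cv2.INTER_AREA)])]))
E
```

```text
[535.76  92.1  193.52] 51.302195359751046 [-0.15  0.17 -0.24]
blank ((555.1962280273438, -320.45587158203125), (63.274906158447266, 120.20513916015625), 3.6632308959960938)
```

View pics/v6.png

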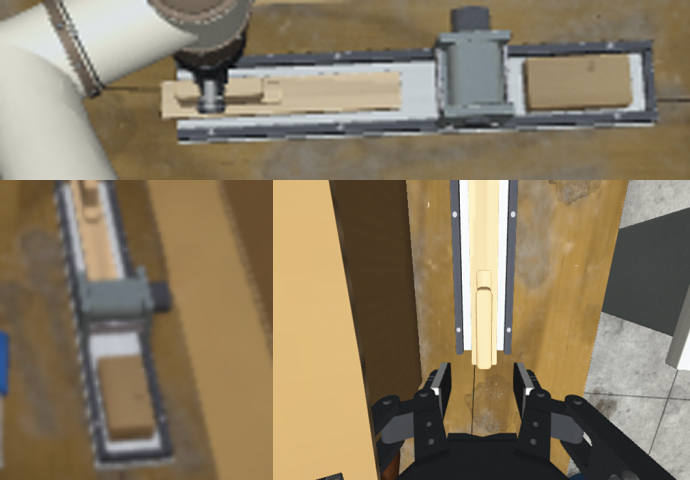

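The stick rests flat inside the fences with its tip at view x ≈ 400, about 40 mm short of the guard's near edge at 438. The blank is at planer y ≈ −122 mm and the gripper is clear of everything. I'll hand it in.

```bash
python3 -c "
from h import *
print(ray(cam('top'),[(363.3,180.3)],30)); print(arm.job_done())"
```

```text
[[ 543.4  -118.34   30.  ]]
the job is handed in; nothing more can be done
None
```

The blank is wholly past the guard (centre at planer y ≈ −122 mm), the push stick rests flat in the infeed channel with its tip about 40 mm clear of the guard, the gripper is clear of everything, and the job was handed in at about 12 s; no verdict was returned.

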